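# Fit the sectional inserts into a dry-block heater and click its cover shut

### The job

Set up the dry-block heater: pack all three metal inserts, the long blue L, the red elbow and the small silver block, upright into its rectangular well so that each lies flat on the well floor with its top flush with the rim, lowering them in rather than dropping them. Then swing the clear cover down and press its front until the catch clicks and holds it fully shut. Do not disturb the microplate, the tube rack or the timer.

Things in the scene. Friction and masses are not known exactly. Their poses are not given: they have to be found in the camera images.
- heater: Dry-block heater, fixed: white, 240 mm wide (y), 85 mm high, from 110 mm in front (-x, sloping blue panel towards the robot) to 78 mm behind its origin, which is on the bench straight below the well's centre. x points away from the robot, z up. Flat rim round the well: 12 mm in front, 29 mm at the sides, 32 mm behind.
- well (a point): Centre of the well's flat floor, 57 mm above the bench; axes as the heater's. The well is open above, 92 mm (x) by 182 mm (y), 28 mm deep (rim at 85 mm). Think of 2 rows by 4 columns of 45 mm cells: rows 0, 1 at x = -22.5, 22.5 mm; columns 0 to 3 at y = -67.5, -22.5, 22.5, 67.5 mm. The three inserts fill all 8 cells, with 2 mm play round each.
- insert_long_lug (a point): Centre (half-way up) of the lifting lug of the long insert, a loose blue L-shaped metal block. Every insert has one lug on its flat top: an upright dark steel bar, 10 mm thick along its y, 22 mm long along its x, 26 mm high; this point is 13 mm above the top and 41 mm above the underside. z is up. Grip the lug across its 10 mm.
- insert_long: The blue long L, 28 mm high, 0.48 kg; origin on its underside below the lug, axes as the lug's. Arm: x -23.75 to 19.25, y -53 to 80 mm. Foot: x 19.25 to 64.25, y -53 to -10 mm. Turned like the well it can fill row 0 columns 0-2 and row 1 column 0: lug at x -20.25, y -36 mm from the well centre. All inserts have a 3 mm bevel round the lower edges to lead them in.
- insert_elbow_lug (a point): Centre of the lifting lug of the elbow insert, a loose red L-shaped metal block with equal legs. Lug, height of this point (41 mm above the underside) and axes as for the long insert: 10 mm thick along y, 22 mm long along x.
- insert_elbow: The red elbow, 88 by 88 mm over all, legs 43 mm wide, 28 mm high, 0.36 kg; origin on its underside below the lug. Leg 1: x -14.75 to 28.25, y -59.75 to 28.25 mm; leg 2: x -59.75 to 28.25, y -14.75 to 28.25 mm. Turned like the well, beside the long insert as told there, it fills row 1 columns 2-3 and row 0 column 3: lug at x 15.75, y 60.75 mm from the well centre.
- insert_block_lug (a point): Centre of the lifting lug of the small insert, a loose silver square metal block. Lug, height of this point (41 mm above the underside) and axes as for the long insert; the lug is in the middle of the block's top.
- insert_block: The silver block, 43 by 43 mm, 28 mm high, 0.12 kg; origin at the centre of its underside. With the others placed as told, it fills row 1 column 1: x 22.5, y -22.5 mm from the well centre. The whole pattern of three may as well be turned 180 degrees about the well's centre. Set side by side, lugs stay 44 mm or more apart (centres).
- cover_hinge (a point): Middle of the cover's hinge line, which runs along the heater's y: 68 mm behind the well's centre (+x) and 88 mm above the bench. Axes as the heater's. The cover is a clear plastic hood, 126 mm deep, 206 mm wide, 38 mm high, open below, 0.22 kg; shut, it covers the well and clears the lugs of seated inserts.
- cover_tab (a point): Centre of the top face of the blue thumb tab (60 mm wide, 18 mm long, 5 mm thick) in the middle of the cover's front edge, level with its roof. The frame turns with the cover: z is the outward normal of roof and tab (up when shut, away from the robot when open), x points towards the hinge, which is 136 mm away along x and 38 mm along -z.
- cover (a joint): Cover angle, rad: 0 shut, growing as it opens; starts at 1.8 to 2.05, standing open behind the well. The hinge is stiff: the cover stays where it is left and 2 to 3 N at the tab moves it. Near 0.1 rad it meets a sprung catch in the front wall; about 8 to 10 N down on the tab takes it past, and the catch then holds it at 0.
- microplate: Bystander: clear 96-well plate with green cultures, 86 by 128 by 19 mm, loose on the bench beyond the heater; origin at the centre of its underside.
- tube_rack: Bystander: orange rack of capped tubes, 66 by 120 by 46 mm, loose on the bench beyond the heater; origin at the centre of its underside.
- timer: Bystander: white bench timer, 55 by 72 by 20 mm, loose on the bench on the robot's side; origin at the centre of its underside.
Mind the look-alikes: they are no part of the job. Leave any green look-alike of the insert_elbow alone.

How it is judged:
On the way, in this order (a step that is already met when the one before it is completed fails the run):
1. all three inserts lie flat in the well, with the cover still open (z of insert_long_lug in the frame of well between 0.036 and 0.044 m and angle between each of insert_long_lug, insert_elbow_lug, insert_block_lug's own z axis and vertical below 0.06 rad and x of insert_long_lug in the frame of well between -0.046 and 0.046 m and y of insert_long_lug in the frame of well between -0.091 and 0.091 m and z of insert_elbow_lug in the frame of well between 0.036 and 0.044 m and x of insert_elbow_lug in the frame of well between -0.046 and 0.046 m and y of insert_elbow_lug in the frame of well between -0.091 and 0.091 m and z of insert_block_lug in the frame of well between 0.036 and 0.044 m and x of insert_block_lug in the frame of well between -0.046 and 0.046 m and y of insert_block_lug in the frame of well between -0.091 and 0.091 m and value of joint cover above 0.8 rad), for 0.2 s.
2. the cover is pressed down past its catch (value of joint cover below 0.02 rad), for 0.2 s.
At the end, for the whole second after the job is handed in: All three inserts lie in the well, upright (within 0.06 rad) and on its floor (lug centres 36 to 44 mm above the floor, 41 mm when fully down), at rest, and the cover is held shut by its catch (joint below 0.02 rad) (z of insert_long_lug in the frame of well between 0.036 and 0.044 m and angle between each of insert_long_lug, insert_elbow_lug, insert_block_lug's own z axis and vertical below 0.06 rad and x of insert_long_lug in the frame of well between -0.046 and 0.046 m and y of insert_long_lug in the frame of well between -0.091 and 0.091 m and z of insert_elbow_lug in the frame of well between 0.036 and 0.044 m and x of insert_elbow_lug in the frame of well between -0.046 and 0.046 m and y of insert_elbow_lug in the frame of well between -0.091 and 0.091 m and z of insert_block_lug in the frame of well between 0.036 and 0.044 m and x of insert_block_lug in the frame of well between -0.046 and 0.046 m and y of insert_block_lug in the frame of well between -0.091 and 0.091 m and linear speed of each of insert_long, insert_elbow, insert_block below 0.02 m/s and value of joint cover below 0.02 rad); the robot touches nothing.
It fails at once if an insert is dropped into the heater instead of lowered (it falls faster than 0.55 m/s inside or just above the well) ((z of insert_long_lug in the frame of well below 0.08 m and horizontal distance between insert_long_lug and well below 0.09 m and linear speed of insert_long above 0.55 m/s) or (z of insert_elbow_lug in the frame of well below 0.08 m and horizontal distance between insert_elbow_lug and well below 0.09 m and linear speed of insert_elbow above 0.55 m/s) or (z of insert_block_lug in the frame of well below 0.08 m and horizontal distance between insert_block_lug and well below 0.09 m and linear speed of insert_block above 0.55 m/s)).
It fails at once if the microplate, the tube rack or the timer is pushed more than 20 mm from its place or tipped (distance of any of microplate, tube_rack, timer from where it was at the start of the episode above 0.02 m or angle between any of microplate, tube_rack, timer's own z axis and vertical above 0.25 rad).
It also fails if it takes over 72 s, if anything falls off the work surface, if the arm or the gripper's body presses on something with over 40 N, if the wrist force passes 120 N, or if a joint passes its speed limit or range.

### The arm

A 6-joint arm with a two-finger parallel gripper is mounted at the origin on the work surface. World frame = base frame: x ahead of the robot, y to its left, z up, the work surface at z = 0. Lengths are in m, angles in rad, forces in N, time in s.
With the tool pointing down it reaches from about 0.325 to 0.9 m from the base axis. Payload 3.5 kg.
Tool frame: the origin (TCP) lies midway between the tips of the shut fingers; the grasp point (between the pads) lies 19 mm behind it; z points along the fingers, y is the direction in which the jaws open and shut (so a half turn about z gives the same grasp; the last joint's range is limited). The gripper opens to 85 mm and grips with 20 to 120 N. Pads are 22 mm wide; open, the fingers measure 114 mm over their backs; the gripper's body (76 mm by 85 mm) begins 54 mm behind the grasp point. The pads swing forward as they close: fully open they stand 13 mm farther back than shut.
Start: joints at [-1.447, 0.276, -0.026, 1.268, 0, 1.467], TCP at [0.141, -0.609, 0.231] pointing down, gripper open.
Joint ranges: [-3.12, 3.12], [-0.85, 1.88], [-1.08, 1.24], [-1.95, 2.15], [-1.57, 1.53], [-3.14, 3.14]. Speed limits (rad/s): [2.57, 2.57, 3.14, 3.14, 3.14, 3.14].

### API

Orientations are given as a rotation vector (axis times angle).
In Python, from workcell import r, get_image, camera_model, workorder gives the robot as it stands.
- The arm moves only by the tool servo_tool, never from a script. Its argument "rows" is a list of rows, each a list of 7 numbers: the turn, a rotation vector about the tool's x, y, z in rad, then the shift along the tool's x, y, z in cm, then the opening, from -1 (shut) to 1 (fully open), so that 0 is half open. A call has 1 to 5 rows; each row shifts and turns the commanded pose from where the row before left it, along the tool's axes as they then stand; what a row does not reach is not made up. A row lasts 1/10 s, in which the tool goes at most 50 mm and 8.59 degrees, less where a joint would pass 70% of its speed; a pose out of reach is approached as far as the arm can. A call is refused whole if a number of a shift passes 5 or a number of a turn 0.15, either way. A call with a gripper value outside its range is refused whole. The fingers move at their own pace and stop on an object; the grip force is fixed at half the most. Time passes only in rows, so rows that do not move let the fingers close. It gives the time, the measured TCP pose, the force and the opening at its end, in the units of the state.
- r.observe(): the state, without advancing time (a new reading comes with each control period).
- get_image(name): name is "scene" or "top"; returns the picture (420x560x3 uint8, red, green, blue); there is no depth.
- camera_model(name): a dict with "fx", "fy", "cx", "cy" (pixels), "pose" (4x4, takes a point from camera to world coordinates). Camera axes: x right, y down, z forward; pixel columns grow to the right and rows downward; lengths in m; the calibration is good to about 2 mm. A picture is of the moment at which its call begins. camera_model takes no time and is no camera call.
- workorder.finish_job(): hands the job in, once; it reports no verdict.
The state is a dict: "clock": time; "joints": joint angles; "joint_vel": joint speeds; "tau": joint torques, N m; "eef_pos": TCP position; "tcp_rot": TCP orientation; "force": force on the tool from outside, world axes, zero at the start; "ft_torque": the same for the moment, N m; "finger_gap": finger opening in m.
Only numpy, scipy, OpenCV 4.12 (cv2) and the standard library are available. Lean on these libraries where they do the work, as an engineer would, in place of code of your own. Each camera call takes 0.05 s, during which the arm holds its last target. There are 200 camera calls.

## Working session

There is one attempt and no reset: what is moved stays moved. The work goes in short steps, Python scripts to look and compute and a tool call to move; the robot and the scene stay as the last step left them, time stands still between calls to the robot, and variables do not carry over. Pictures are saved under pics/ and viewed, about 8 in all and at most 12, crops included, and the job is handed in when it is done.

Besides the shell and the picture viewer there is one more tool, called as name([rows], argument=value, ...), one row to a line, values as JSON. servo_tool: Moves the arm, as the interface text tells. Its arguments: {"type":"object","properties":{"rows":{"type":"array"}},"required":["rows"]}

```bash
ls; mkdir -p pics; python3 - <<'E'
from workcell import r,get_image,camera_model
import cv2,numpy as np
for n in("scene","top"):
    im=get_image(n); cv2.imwrite(f"pics/{n}0.png",cv2.cvtColor(im,cv2.COLOR_RGB2BGR)); c=camera_model(n); print(n,c["fx"],c["fy"],c["cx"],c["cy"]);print(np.round(c["pose"],4))
s=r.observe();print(s)
E
```

```text
pics
scene 417.154432725006 417.154432725006 279.36092861520797 209.6726269377089
[[-0.8393  0.3929 -0.3758  1.0025]
 [ 0.5437  0.5968 -0.5901  0.7584]
 [-0.0076 -0.6996 -0.7145  0.9308]
 [ 0.      0.      0.      1.    ]]
top 539.4883925711181 539.4883925711181 275.632480285483 207.87154828277136
[[ 1.2100e-02 -9.8120e-01  1.9240e-01  3.0850e-01]
 [-9.9990e-01 -1.2300e-02 -2.0000e-04  5.0500e-02]
 [ 2.5000e-03 -1.9240e-01 -9.8130e-01  1.4429e+00]
 [ 0.0000e+00  0.0000e+00  0.0000e+00  1.0000e+00]]
{'clock': 0.1, 'joints': array([-1.44740788e+00,  2.77096431e-01, -2.77533352e-02,  1.26799320e+00,
       -6.49304379e-06,  1.46736546e+00]), 'joint_vel': array([ 0.00178151, -0.00132804,  0.00448971, -0.00017321,  0.00225988,
       -0.00076827]), 'tau': array([ 6.05296191e-04, -4.46709859e+01,  2.96127713e+01,  8.50671669e-03,
       -5.73155671e-05,  2.27818148e-06]), 'eef_pos': array([ 0.14043178, -0.60829288,  0.23024247]), 'tcp_rot': array([-3.11937779e+00, -3.55292099e-01,  4.22509779e-05]), 'force': array([-0.02280687, -1.27653028, -0.07404308]), 'ft_torque': array([-0.06630232, -0.0063701 , -0.01285392]), 'finger_gap': 0.08527595539549761}
```

View pics/scene0.png

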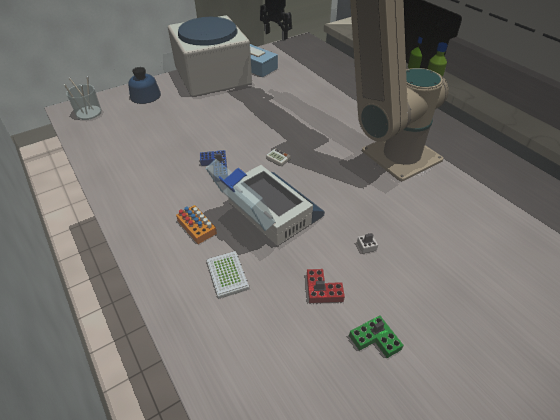

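View pics/top0.png

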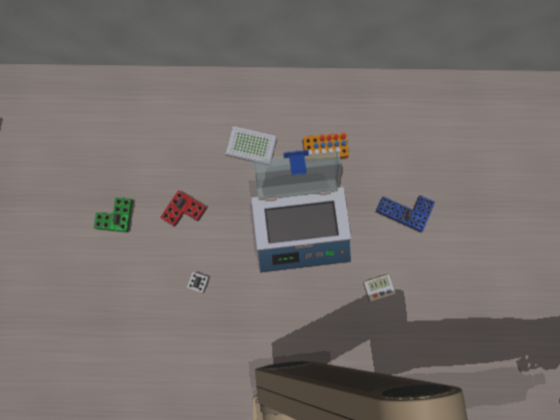

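```bash
cat > h.py <<'E'
import cv2,numpy as np
from workcell import r,get_image,camera_model
def ray(n,uv,z):
    c=camera_model(n);P=np.array(c["pose"]);uv=np.atleast_2d(uv).astype(float)
    d=np.c_[(uv[:,0]-c["cx"])/c["fx"],(uv[:,1]-c["cy"])/c["fy"],np.ones(len(uv))]@P[:3,:3].T
    o=P[:3,3];return (o+d*((z-o[2])/d[:,2])[:,None])[:,:2]
def proj(n,p):
    c=camera_model(n);P=np.array(c["pose"]);q=(np.atleast_2d(p)-P[:3,3])@P[:3,:3]
    return np.c_[q[:,0]/q[:,2]*c["fx"]+c["cx"],q[:,1]/q[:,2]*c["fy"]+c["cy"]]
E
python3 - <<'E'
from h import *
im=cv2.imread("pics/top0.png")
cs=[(150,180,70,52),(370,185,70,52),(175,258,70,52),(244,180,120,90)]
t=[cv2.resize(im[y:y+h,x:x+w],(400,300),interpolation=cv2.INTER_CUBIC) for x,y,w,h in cs]
cv2.imwrite("pics/t1.png",np.vstack([np.hstack(t[:2]),np.hstack(t[2:])]))
hsv=cv2.cvtColor(im,cv2.COLOR_BGR2HSV)
def rep(name,m,z):
    cnt,_=cv2.findContours(m,cv2.RETR_EXTERNAL,cv2.CHAIN_APPROX_NONE);c=max(cnt,key=cv2.contourArea)
    b=cv2.boxPoints(cv2.minAreaRect(c));h=cv2.approxPolyDP(c,3,True)[:,0]
    print(name,cv2.contourArea(c),"approx",h.tolist(),np.round(ray("top",h,z),4).tolist(),"box",np.round(ray("top",b,z),4).tolist())
k=np.ones((3,3),np.uint8)
def box(m,x,y,w,h):
    o=np.zeros_like(m);o[y:y+h,x:x+w]=m[y:y+h,x:x+w];return cv2.morphologyEx(o,cv2.MORPH_CLOSE,np.ones((7,7),np.uint8))
red=cv2.inRange(hsv,(0,110,50),(8,255,255))|cv2.inRange(hsv,(172,110,50),(180,255,255))
blue=cv2.inRange(hsv,(108,90,40),(130,255,255))
rep("red",box(red,*cs[0]),.028);rep("blue",box(blue,*cs[1]),.028)
sil=cv2.inRange(hsv,(0,0,140),(180,60,255));rep("sil",box(sil,*cs[2]),.028)
dark=cv2.inRange(hsv,(0,0,0),(180,255,105));o=np.zeros_like(dark);o[195:250,258:345]=dark[195:250,258:345];o=cv2.morphologyEx(o,cv2.MORPH_OPEN,np.ones((5,5),np.uint8));rep("well",o,.085)
wh=cv2.inRange(hsv,(0,0,150),(180,60,255));o=np.zeros_like(wh);o[180:260,244:360]=wh[180:260,244:360];rep("rim",o,.085)
E
```

```text
red 774.5 approx [[161, 215], [174, 224], [182, 214], [198, 219], [205, 207], [177, 191]] [[0.5627, 0.3554], [0.5389, 0.3196], [0.5661, 0.2996], [0.5531, 0.2564], [0.5859, 0.239], [0.6288, 0.3159]] box [[0.5583, 0.358], [0.6352, 0.312], [0.5859, 0.2363], [0.51, 0.2828]]
blue 1004.5 approx [[433, 202], [420, 196], [414, 208], [407, 208], [383, 197], [377, 211], [422, 230]] [[0.6072, -0.3713], [0.6233, -0.3371], [0.5902, -0.3198], [0.59, -0.301], [0.6192, -0.2376], [0.5808, -0.2206], [0.5309, -0.3388]] box [[0.5802, -0.2171], [0.6617, -0.2544], [0.6068, -0.3764], [0.5264, -0.3381]]
sil 252.0 approx [[192, 272], [187, 288], [201, 292], [206, 277]] [[0.4126, 0.2665], [0.3711, 0.2777], [0.3612, 0.241], [0.4, 0.2295]] box [[0.3724, 0.2815], [0.4148, 0.2674], [0.4001, 0.2262], [0.3579, 0.2405]]
well 2326.0 approx [[333, 201], [265, 209], [268, 241], [337, 234]] [[0.5946, -0.0971], [0.5714, 0.0775], [0.4889, 0.0686], [0.509, -0.1065]] box [[0.5729, 0.0799], [0.5968, -0.0996], [0.5075, -0.1091], [0.4843, 0.0682]]
rim 4348.0 approx [[343, 188], [328, 195], [310, 194], [266, 202], [252, 198], [257, 248], [349, 238]] [[0.6292, -0.1232], [0.6102, -0.0843], [0.6123, -0.0379], [0.5898, 0.0752], [0.5998, 0.1114], [0.4708, 0.0961], [0.4991, -0.1369]] box [[0.6015, 0.114], [0.6329, -0.1267], [0.4985, -0.1401], [0.4683, 0.0963]]
```

View pics/t1.png

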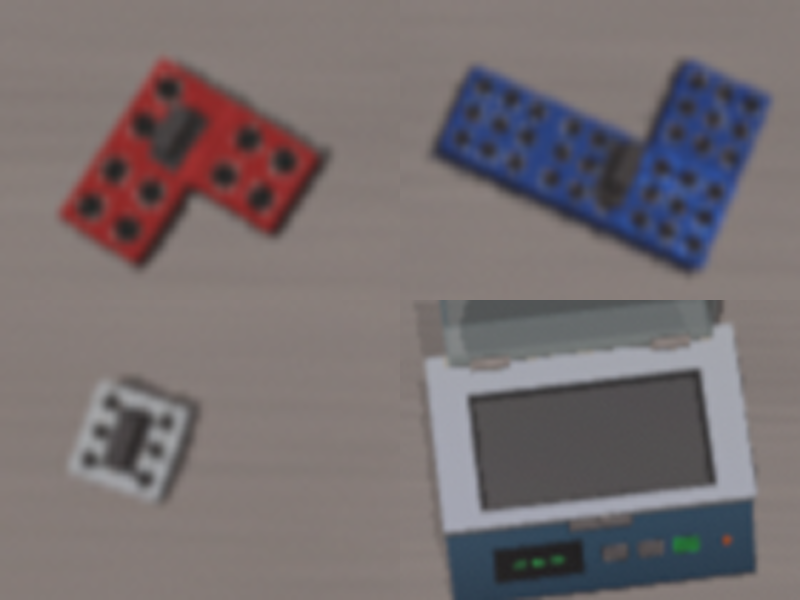

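```bash
cat >> h.py <<'E'
def kabsch(A,B):
    a,b=A.mean(0),B.mean(0);H=(A-a).T@(B-b);th=np.arctan2(H[0,1]-H[1,0],H[0,0]+H[1,1])
    R=np.array([[np.cos(th),-np.sin(th)],[np.sin(th),np.cos(th)]]);t=b-R@a
    return th,t,B-(A@R.T+t)
E
python3 - <<'E'
from h import *
def f(n,M,px,off,z=.028,s=70/400):
    uv=(np.array(px,float)+.5)*s-.5+np.array(off);w=ray("top",uv,z);th,t,e=kabsch(np.array(M)/1e3,w)
    print(n,"yaw",np.degrees(th).round(2),"org",t.round(4),"res mm",(e*1e3).round(1).tolist())
f("red",[(28.25,28.25),(28.25,-59.75),(-14.75,-59.75),(-59.75,28.25),(-59.75,-14.75),(-14.75,-14.75)],[(163,60),(325,155),(275,235),(62,213),(140,265),(190,188)],(150,180))
f("blue",[(19.25,80),(-23.75,80),(-23.75,-53),(64.25,-53),(64.25,-10),(19.25,-10)],[(75,68),(35,155),(297,270),(370,97),(285,60),(245,143)],(370,185))
f("sil",[(21.5,21.5),(21.5,-21.5),(-21.5,-21.5),(-21.5,21.5)],[(105,80),(190,103),(155,203),(68,170)],(175,258))
# lug tops
f2=lambda px,off,z:print(ray("top",(np.array(px)+.5)*.175-.5+np.array(off),z).round(4))
f2([(178,137)],(150,180),.045);f2([(218,172)],(370,185),.045);f2([(128,140)],(175,258),.045)
f("well",[(46,91),(46,-91),(-46,-91),(-46,91)],[(70,97),(298,71),(314,184),(83,211)],(244,180),.085,.3)
E
```

```text
red yaw -30.79 org [0.5925 0.3018] res mm [[0.1, 1.4], [0.6, -0.8], [-0.7, -1.0], [2.0, 0.0], [-0.0, -0.6], [-2.0, 0.9]]
blue yaw -23.8 org [ 0.5704 -0.3001] res mm [[0.4, -2.2], [-2.1, 0.2], [-1.3, 1.6], [0.7, -0.5], [0.6, -0.6], [1.8, 1.5]]
sil yaw -17.96 org [0.3871 0.2518] res mm [[-0.5, -1.6], [2.7, 0.1], [-1.6, 1.1], [-0.6, 0.3]]
[[0.591  0.3012]]
[[ 0.5686 -0.2981]]
[[0.3857 0.25  ]]
well yaw 7.38 org [ 0.5394 -0.0151] res mm [[-1.3, -2.7], [-2.0, 2.2], [1.4, 2.6], [1.9, -2.1]]
```

servo_tool([
  [0,0,0,3.25,-1.35,0,-0.1],
  [0,0,0,3.25,-1.35,0,-0.1],
  [0,0,0,3.25,-1.35,0,-0.1],
  [0,0,0,3.25,-1.35,0,-0.1],
  [0,0,0,3.25,-1.35,0,-0.1],
])

```text
clock: 0.6
eef_pos: [0.2845, -0.5054, 0.2308]
tcp_rot: [-3.12, -0.355, 0.0]
force: [-0.2, -0.9, 1.4]
finger_gap: 0.0386
```

servo_tool([
  [0,0,0,3.25,-1.35,0,-0.1],
  [0,0,0,3.25,-1.35,0,-0.1],
  [0,0,0,3.25,-1.35,0,-0.1],
  [0,0,0,3.25,-1.35,0,-0.1],
  [0,0,0,3.25,-1.35,0,-0.1],
])

```text
clock: 1.1
eef_pos: [0.4276, -0.4031, 0.2307]
tcp_rot: [-3.121, -0.355, 0.001]
force: [-0.2, -1.0, 0.4]
finger_gap: 0.0383
```

servo_tool([
  [0,0,0,3.25,-1.35,0,-0.1],
  [0,0,0,3.25,-1.35,0,-0.1],
  [0,0,0,3.25,-1.35,0,-0.1],
  [0,0,0,3.25,-1.35,0,-0.1],
  [0,0,0,3.25,-1.35,0,-0.1],
])

```text
clock: 1.6
eef_pos: [0.5708, -0.3008, 0.2306]
tcp_rot: [-3.121, -0.356, 0.001]
force: [0.6, 0.6, 0.2]
finger_gap: 0.0387
```

servo_tool([
  [0,0,-0.147,0,0,0,-0.1],
  [0,0,-0.147,0,0,0,-0.1],
  [0,0,-0.147,0,0,0,-0.1],
  [0,0,-0.147,0,0,0,-0.1],
  [0,0,-0.147,0,0,0,-0.1],
])

```text
clock: 2.1
eef_pos: [0.5697, -0.3017, 0.2305]
tcp_rot: [-2.78, -1.461, 0.001]
force: [0.4, 0.7, 0.2]
finger_gap: 0.0386
```

servo_tool([
  [0,0,-0.147,0,0,0,-0.1],
  [0,0,-0.147,0,0,0,-0.1],
  [0,0,-0.147,0,0,0,-0.1],
  [0,0,-0.147,0,0,0,-0.1],
  [0,0,-0.147,0,0,0,-0.1],
])

```text
clock: 2.6
eef_pos: [0.5696, -0.3018, 0.2306]
tcp_rot: [-2.069, -2.362, 0.0]
force: [-0.2, -0.3, -0.9]
finger_gap: 0.0384
```

servo_tool([
  [0,0,-0.147,0,0,1.5,-0.1],
  [0,0,-0.147,0,0,1.5,-0.1],
  [0,0,-0.147,0,0,1.5,-0.1],
  [0,0,-0.147,0,0,1.5,-0.1],
  [0,0,-0.147,0,0,1.5,-0.1],
])

```text
clock: 3.1
eef_pos: [0.5696, -0.3018, 0.1551]
tcp_rot: [-1.082, -2.948, -0.0]
force: [-0.4, 0.5, 0.1]
finger_gap: 0.0382
```

servo_tool([
  [0,0,-0.147,0,0,1.5,-0.1],
  [0,0,-0.147,0,0,1.5,-0.1],
  [0,0,0,0,0,0,-0.1],
])

```text
clock: 3.4
eef_pos: [0.5678, -0.3006, 0.1231]
tcp_rot: [-0.648, -3.068, -0.004]
force: [-0.1, 0.0, 0.4]
finger_gap: 0.0383
```

```bash
python3 - <<'E'
from h import *
p=r.observe()["eef_pos"];print(p)
t=[]
for n,tp in(("scene",[.5704,-.3001,.054]),("top",[.5704,-.3001,.054])):
    im=cv2.cvtColor(get_image(n),cv2.COLOR_RGB2BGR);u=proj(n,p)[0];v=proj(n,tp)[0];print(n,u,v)
    x,y=(u+v)/2-[40,45];x=int(x);y=int(y);print(x,y);t.append(cv2.resize(im[y:y+90,x:x+80],(400,450),interpolation=cv2.INTER_CUBIC))
    for q,c in((u,(0,255,0)),(v,(0,255,255))):cv2.drawMarker(t[-1],tuple(int(a) for a in (q-[x,y]+.5)*5-.5),c,0,12,1)
cv2.imwrite("pics/c2.png",np.hstack(t))
E
```

```text
[ 0.56782212 -0.3006428   0.12312273]
scene [216.76629486 137.02418635] [218.49996744 154.16228239]
177 100
top [416.36763125 209.37662225] [409.30179633 213.4118703 ]
372 166
```

View pics/c2.png

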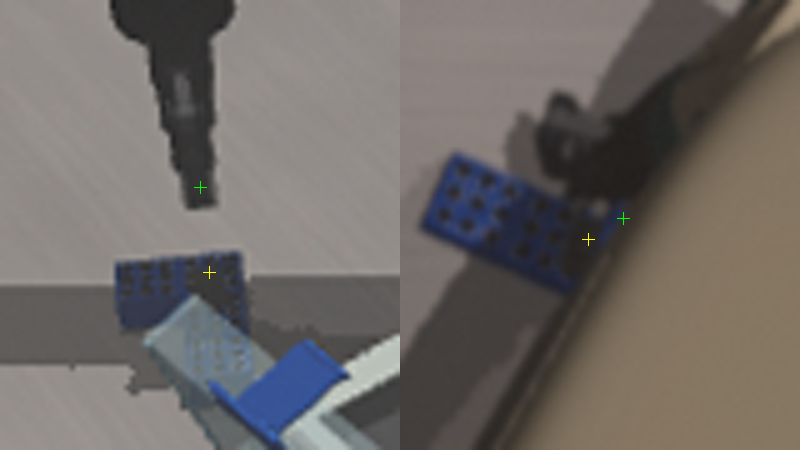

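servo_tool([
  [0,0,0,-0.16,0.19,2,-0.1],
  [0,0,0,0,0,2,-0.1],
  [0,0,0,0,0,2,-0.1],
  [0,0,0,0,0,2,-0.1],
  [0,0,0,0,0,1.2,-0.1],
])

```text
clock: 4.0
eef_pos: [0.5722, -0.3009, 0.0339]
tcp_rot: [-0.652, -3.073, -0.0]
force: [-1.1, -0.9, -0.1]
finger_gap: 0.0381
```

servo_tool([
  [0,0,0,0,0,0,-0.1],
  [0,0,0,0,0,0,-1],
  [0,0,0,0,0,0,-1],
  [0,0,0,0,0,0,-1],
  [0,0,0,0,0,0,-1],
])

```text
clock: 4.5
eef_pos: [0.5733, -0.3021, 0.0361]
tcp_rot: [0.649, 3.071, -0.003]
force: [-1.9, -1.1, 4.7]
finger_gap: 0.0082
```

servo_tool([
  [0,0,0,0,0,0,-1],
  [0,0,0,0,0,0,-1],
  [0,0,0,0,0,-0.5,-1],
  [0,0,0,0,0,-1,-1],
  [0,0,0,0,0,-1.5,-1],
])

```text
clock: 5.0
eef_pos: [0.5702, -0.2993, 0.0628]
tcp_rot: [-0.647, -3.069, -0.004]
force: [-0.1, 0.1, -5.8]
finger_gap: 0.0085
```

servo_tool([
  [0,0,0,0,0,-2.5,-1],
  [0,0,0,0,0,-2.5,-1],
  [0,0,0,0,0,-2.5,-1],
  [0,0,0,0,0,-2.5,-1],
  [0,0,-0.109,0,0,-1.5,-1],
])

```text
clock: 5.5
eef_pos: [0.573, -0.3012, 0.1825]
tcp_rot: [0.475, 3.102, -0.002]
force: [0.7, -1.2, -5.8]
finger_gap: 0.0083
```

servo_tool([
  [0,0,-0.109,0,0,0,-1],
  [0,0,-0.109,0,0,0,-1],
  [0,0,-0.109,0,0,0,-1],
  [0,0,-0.1085,0,0,0,-1],
  [0,0,0,0,0,0,-1],
])

```text
clock: 6.0
eef_pos: [0.5719, -0.3006, 0.1797]
tcp_rot: [0.202, -3.135, -0.001]
force: [0.6, -0.1, -5.1]
finger_gap: 0.0087
```

servo_tool([
  [0,0,0,0.2,2,0,-1],
  [0,0,0,0.2,3.5,0,-1],
  [0,0,0,0.2,3.5,0,-1],
  [0,0,0,0.2,3.5,0,-1],
  [0,0,0,0.2,3.5,0,-1],
])

```text
clock: 6.5
eef_pos: [0.5411, -0.1422, 0.1797]
tcp_rot: [-0.197, 3.135, 0.001]
force: [0.3, 0.1, -5.1]
finger_gap: 0.0086
```

servo_tool([
  [0,0,0,0.2,3.5,0,-1],
  [0,0,0,0.18,3.5,0,-1],
  [0,0,0,0,2,0,-1],
  [0,0,0,0,0,0,-1],
  [0,0,0,0,0,0,-1],
])

```text
clock: 7.0
eef_pos: [0.5265, -0.0545, 0.1798]
tcp_rot: [-0.201, 3.135, -0.001]
force: [0.2, 0.0, -5.2]
finger_gap: 0.0089
```

```bash
cat >> h.py <<'E'
WC=np.array([.540,-.015]);WY=np.radians(7.35)
def R2(a):return np.array([[np.cos(a),-np.sin(a)],[np.sin(a),np.cos(a)]])
L={"blue":[(19.25,80),(-23.75,80),(-23.75,-53),(64.25,-53),(64.25,-10),(19.25,-10)],"red":[(28.25,28.25),(28.25,-59.75),(-14.75,-59.75),(-14.75,-14.75),(-59.75,-14.75),(-59.75,28.25)],"sil":[(21.5,21.5),(21.5,-21.5),(-21.5,-21.5),(-21.5,21.5)]}
def yaw(s):
    v=s["tcp_rot"];return 2*np.arctan2(v[1],v[0])
def look(name,fn,n="scene",w=130,S=6,extra=None):
    "crop with predicted outline of held insert (green) and well rim (yellow)"
    s=r.observe();p=s["eef_pos"];print("tcp",p.round(4),"yaw",np.degrees(yaw(s))%360,"F",s["force"].round(1))
    im=cv2.cvtColor(get_image(n),cv2.COLOR_RGB2BGR);c=proj(n,[*WC,.11])[0];x,y=int(c[0]-w/2),int(c[1]-w*.4);h=int(w*.75)
    t=cv2.resize(im[y:y+h,x:x+w],None,fx=S,fy=S,interpolation=cv2.INTER_CUBIC);raw=t.copy()
    def dr(xy,z,col):
        q=proj(n,np.c_[xy,np.full(len(xy),z)]);cv2.polylines(t,[np.round((q-[x,y]+.5)*S-.5).astype(int)],True,col,1)
    if name:
        M=np.array(L[name])/1e3@R2(yaw(s)+np.pi).T+p[:2]
        dr(M,p[2]-.003,(0,255,0))
    dr(np.array([(46,91),(46,-91),(-46,-91),(-46,91)])/1e3@R2(WY).T+WC,.085,(0,255,255))
    cv2.imwrite(fn,t);print("crop origin",x,y)
E
python3 -c "
from h import *
look('blue','pics/c3.png')"
```

```text
tcp [ 0.5265 -0.0545  0.1798] yaw 187.3509690692904 F [ 0.2  0.  -5.2]
crop origin 205 133
```

View pics/c3.png

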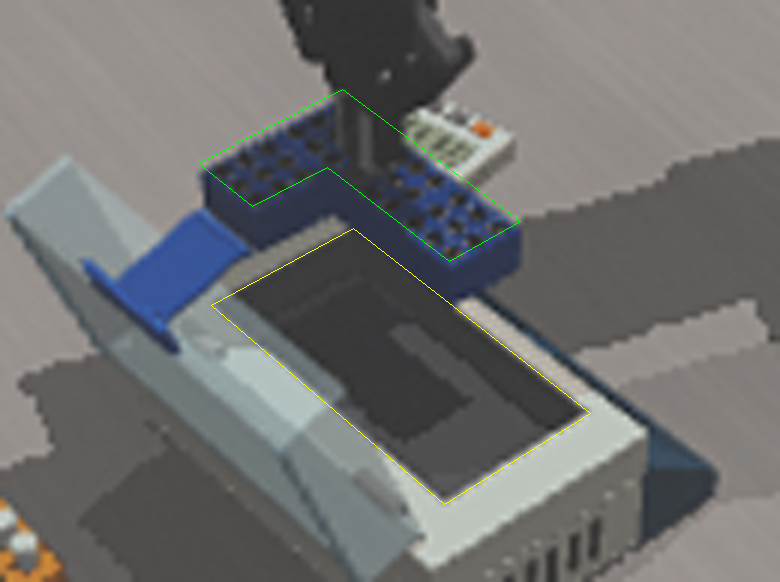

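```bash
cat >> h.py <<'E'
def edges(im,E,n,T,sig,rad=4):
    """E: 3D segments in insert frame (m), T: fn(points)->world. Returns LSQ shift (insert frame) & per edge offsets px"""
    g=cv2.GaussianBlur(sig(im.astype(np.float32)),(0,0),.7);A=[];b=[]
    for a0,a1 in E:
        P=np.linspace(a0,a1,15);q=proj(n,T(P));d=q[-1]-q[0];N=np.array([-d[1],d[0]])/np.hypot(*d)
        s=np.arange(-rad,rad+.01,.1);X=q[:,None]+s[:,None]*N
        pr=cv2.remap(g,X[...,0].astype(np.float32),X[...,1].astype(np.float32),cv2.INTER_CUBIC)
        pr=np.abs(np.gradient(pr,axis=1));o=s[pr.argmax(1)];m=np.median(o)
        J=[((proj(n,T(P+np.eye(3)[k]*1e-3))-q)@N).mean() for k in range(3)]
        print("edge off px %.2f mad %.2f"%(m,np.median(abs(o-m))),"grad",round(float(np.median(pr.max(1))),1));A.append(J);b.append(m)
    return np.linalg.lstsq(np.array(A),np.array(b),rcond=None)[0],A,b
E
python3 - <<'E'
from h import *
s=r.observe();p=s["eef_pos"];a=yaw(s)+np.pi
im=get_image("scene").astype(np.float32)
Rz=np.eye(3);Rz[:2,:2]=R2(a);T=lambda P:np.asarray(P)@Rz.T+[p[0],p[1],p[2]-.005]
sig=lambda i:(i[...,2]-i[...,0])/(i.sum(2)+20)*300
m=lambda *v:np.array(v)/1e3
E=[(m(5,-53,0),m(62,-53,0)),(m(-23.75,35,0),m(-23.75,78,0)),(m(-23.75,80,-2),m(-23.75,80,-24)),(m(64.25,-53,-2),m(64.25,-53,-15))]
x,A,b=edges(im,E,"scene",T,sig);print("shift mm",x.round(2))
# well rim
Tw=lambda P:np.asarray(P)@np.r_[np.c_[R2(WY),[0,0]],[[0,0,1]]].T+[*WC,0]
im2=get_image("scene");E=[(m(-46,-20,85),m(-46,85,85)),(m(-40,91,85),m(40,91,85)),(m(-40,120,85),m(70,120,85))]
x,A,b=edges(im2,E,"scene",Tw,lambda i:i.mean(2));print(np.round(A,2),b)
E
```

```text
edge off px -0.80 mad 0.40 grad 2.2
edge off px 0.90 mad 0.70 grad 3.7
edge off px -0.10 mad 0.10 grad 3.0
edge off px -0.40 mad 0.10 grad 2.4
shift mm [-3.32 -3.66 -7.33]
edge off px -3.10 mad 0.70 grad 6.5
edge off px 0.50 mad 0.20 grad 6.7
edge off px 0.40 mad 0.30 grad 5.4
[[ 0.27 -0.   -0.2 ]
 [ 0.   -0.28  0.21]
 [ 0.   -0.29  0.2 ]] [np.float64(-3.099999999999999), np.float64(0.5000000000000036), np.float64(0.4000000000000039)]
```

servo_tool([
  [0,0,0,0,0.08,1,-1],
  [0,0,0,0,0,1.5,-1],
  [0,0,0,0,0,1.5,-1],
  [0,0,0,0,0,1,-1],
  [0,0,0,0,0,0.3,-1],
])

```text
clock: 7.65
eef_pos: [0.525, -0.0541, 0.1243]
tcp_rot: [0.2, -3.132, -0.002]
force: [-0.7, 0.8, -5.9]
finger_gap: 0.0084
```

servo_tool([
  [0,0,0,0,0,0.4,-1],
  [0,0,0,0,0,0.4,-1],
  [0,0,0,0,0,0,-1],
])

```text
clock: 7.95
eef_pos: [0.5264, -0.054, 0.1182]
tcp_rot: [0.202, -3.135, -0.0]
force: [-1.0, -0.1, -4.5]
finger_gap: 0.0085
```

servo_tool([
  [0,0,0,0,0,0.3,-1],
  [0,0,0,0,0,0.3,-1],
  [0,0,0,0,0,0,-1],
])

```text
clock: 8.25
eef_pos: [0.526, -0.054, 0.1138]
tcp_rot: [0.202, -3.135, 0.001]
force: [-5.9, 0.8, 5.9]
finger_gap: 0.0082
```

```bash
python3 -c "
from h import *
look('blue','pics/c4.png')"
```

```text
tcp [ 0.526  -0.054   0.1138] yaw 187.36781164025635 F [-5.9  0.8  5.9]
crop origin 205 133
```

View pics/c4.png

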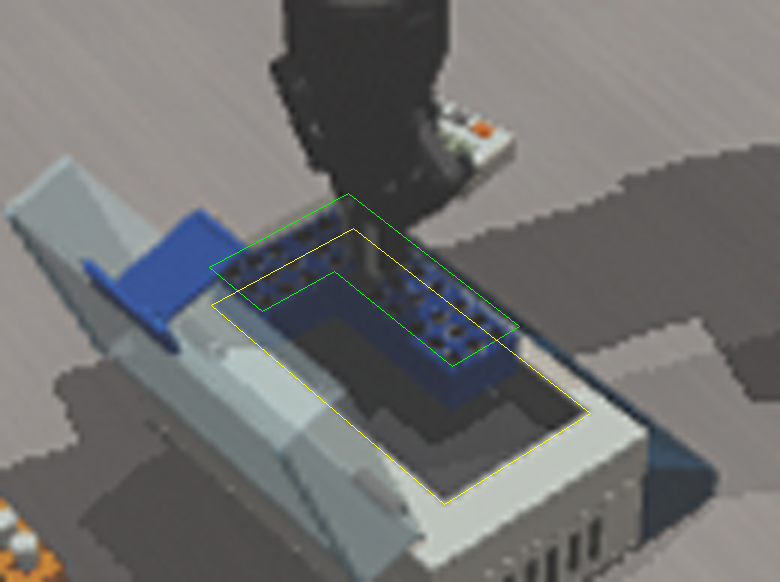

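servo_tool([
  [0,0,0,0.1,0,0,-1],
  [0,0,0,0.1,0,0,-1],
  [0,0,0,0,0,0,-1],
])

```text
clock: 8.6
eef_pos: [0.5243, -0.0543, 0.112]
tcp_rot: [-0.202, 3.135, -0.0]
force: [-0.4, -0.5, -6.4]
finger_gap: 0.0085
```

servo_tool([
  [0,0,0,0,0,0.3,-1],
  [0,0,0,0,0,0.3,-1],
  [0,0,0,0,0,0,-1],
])

```text
clock: 8.9
eef_pos: [0.5235, -0.0541, 0.1051]
tcp_rot: [0.202, -3.133, -0.001]
force: [-0.2, 0.5, -5.6]
finger_gap: 0.009
```

servo_tool([
  [0,0,0,0,0,0.4,-1],
  [0,0,0,0,0,0.4,-1],
  [0,0,0,0,0,0.3,-1],
  [0,0,0,0,0,0,-1],
])

```text
clock: 9.3
eef_pos: [0.5238, -0.0541, 0.0946]
tcp_rot: [0.202, -3.134, -0.001]
force: [-0.1, 0.4, -5.0]
finger_gap: 0.0086
```

servo_tool([
  [0,0,0,0,0,0.2,-1],
  [0,0,0,0,0,0.2,-1],
  [0,0,0,0,0,0,-1],
])

```text
clock: 9.6
eef_pos: [0.525, -0.0544, 0.0931]
tcp_rot: [-0.202, 3.134, -0.001]
force: [-2.5, 0.4, 4.2]
finger_gap: 0.0086
```

servo_tool([
  [0,0,0,0,0,-0.3,-1],
  [0,0,0,0,-0.1,0,-1],
  [0,0,0,0,-0.1,0,-1],
  [0,0,0,0,0,0,-1],
])

```text
clock: 10.0
eef_pos: [0.5244, -0.0564, 0.0939]
tcp_rot: [0.202, -3.135, -0.0]
force: [-0.1, -0.6, -5.9]
finger_gap: 0.0086
```

servo_tool([
  [0,0,0,0.1,0,0,-1],
  [0,0,0,0,0,0,-1],
])

```text
clock: 10.2
eef_pos: [0.5232, -0.0563, 0.094]
tcp_rot: [0.202, -3.134, -0.0]
force: [-0.2, 0.3, -6.2]
finger_gap: 0.0077
```

servo_tool([
  [0,0,0,0,-0.1,0,-1],
  [0,0,0,0,0,0,-1],
])

```text
clock: 10.4
eef_pos: [0.5234, -0.0568, 0.0941]
tcp_rot: [0.202, -3.134, -0.002]
force: [-0.8, 1.6, -5.2]
finger_gap: 0.0086
```

servo_tool([
  [0,0,0,0.1,0,0,-1],
  [0,0,0,0,0,0,-1],
])

```text
clock: 10.6
eef_pos: [0.5231, -0.0569, 0.0943]
tcp_rot: [-0.203, 3.134, 0.002]
force: [1.0, 3.0, -6.1]
finger_gap: 0.0082
```

servo_tool([
  [0,0,0,-0.08,0.08,0.1,-1],
  [0,0,0,0,0,0.1,-1],
  [0,0,0,0,0,0,-1],
  [0,0,0,0,0,0,-0.45],
  [0,0,0,0,0,0,-0.45],
])

```text
clock: 11.1
eef_pos: [0.5247, -0.0574, 0.093]
tcp_rot: [-0.201, 3.133, -0.003]
force: [0.2, 0.1, -0.3]
finger_gap: 0.0237
```

servo_tool([
  [0,0,0,0,0,0,-0.45],
  [0,0,0,0,0,-0.5,-0.45],
  [0,0,0,0,0,-1.5,-0.45],
  [0,0,0,0,0,-2.5,-0.45],
  [0,0,0,0,0,-3,-0.45],
])

```text
clock: 11.6
eef_pos: [0.5226, -0.0565, 0.1674]
tcp_rot: [0.202, -3.133, -0.001]
force: [0.7, -0.2, -0.6]
finger_gap: 0.0236
```

servo_tool([
  [0,0,0,0,2.56,-1,-0.1],
  [0,0,0,0,4,0,-0.1],
  [0,0,0,0,4,0,-0.1],
  [0,0,0,0,4,0,-0.1],
  [0,0,0,-1.36,4,0,-0.1],
])

```text
clock: 12.1
eef_pos: [0.5118, 0.1304, 0.1778]
tcp_rot: [0.201, -3.135, 0.001]
force: [1.7, -0.3, 0.3]
finger_gap: 0.0385
```

servo_tool([
  [0,0,0,-2,4,0,-0.1],
  [0,0,0,-2,4,0,-0.1],
  [0,0,0,-2,4,0,-0.1],
  [0,0,0,-2,4,0,-0.1],
  [0,0,0,-2,0,0,-0.1],
])

```text
clock: 12.6
eef_pos: [0.5919, 0.3057, 0.1777]
tcp_rot: [-0.211, 3.133, 0.003]
force: [-0.4, -1.4, -1.1]
finger_gap: 0.0382
```

servo_tool([
  [0,0,0.133,0,0,1,-0.1],
  [0,0,0.133,0,0,1,-0.1],
  [0,0,0.133,0,0,1,-0.1],
  [0,0,0.133,0,0,1,-0.1],
  [0,0,0.134,0,0,1,-0.1],
])

```text
clock: 13.1
eef_pos: [0.5921, 0.3007, 0.1273]
tcp_rot: [0.842, 3.026, 0.0]
force: [-0.0, -0.8, -0.2]
finger_gap: 0.0382
```

servo_tool([
  [0,0,0,0,0,1,-0.1],
  [0,0,0,0,0,0,-0.1],
  [0,0,0,0,0,0,-0.1],
])

```text
clock: 13.4
eef_pos: [0.5918, 0.3006, 0.1173]
tcp_rot: [-0.831, -3.029, 0.0]
force: [0.5, -0.6, 0.7]
finger_gap: 0.0386
```

servo_tool([
  [0,0,0,0,0,2,-0.1],
  [0,0,0,0,0,2,-0.1],
  [0,0,0,0,0,2,-0.1],
  [0,0,0,0,0,1.5,-0.1],
  [0,0,0,0,0,0.7,-0.1],
])

```text
clock: 13.9
eef_pos: [0.5912, 0.3004, 0.0341]
tcp_rot: [-0.832, -3.028, 0.002]
force: [-0.2, -0.1, -0.0]
finger_gap: 0.0385
```

servo_tool([
  [0,0,0,0,0,0,-0.1],
  [0,0,0,0,0,0,-1],
  [0,0,0,0,0,0,-1],
  [0,0,0,0,0,0,-1],
  [0,0,0,0,0,0,-1],
])

```text
clock: 14.4
eef_pos: [0.5932, 0.3014, 0.0369]
tcp_rot: [0.833, 3.027, 0.004]
force: [0.3, 0.5, 4.8]
finger_gap: 0.0084
```

servo_tool([
  [0,0,0,0,0,0,-1],
  [0,0,0,0,0,0,-1],
])

```text
clock: 14.6
eef_pos: [0.5932, 0.3014, 0.0369]
tcp_rot: [0.833, 3.027, 0.003]
force: [0.2, 1.0, 6.3]
finger_gap: 0.0083
```

servo_tool([
  [0,0,0,0,0,-0.5,-1],
  [0,0,0,0,0,-1,-1],
  [0,0,0,0,0,-1.5,-1],
  [0,0,0,0,0,-2.5,-1],
  [0,0,0,0,0,-2.5,-1],
])

```text
clock: 15.1
eef_pos: [0.591, 0.3003, 0.116]
tcp_rot: [-0.834, -3.028, 0.002]
force: [0.3, -0.8, -4.8]
finger_gap: 0.0083
```

servo_tool([
  [0,0,-0.133,0,0,-2.5,-1],
  [0,0,-0.133,0,0,-2.5,-1],
  [0,0,-0.133,0,0,-2,-1],
  [0,0,-0.133,0,0,0,-1],
  [0,0,-0.134,0,0,0,-1],
])

```text
clock: 15.6
eef_pos: [0.5922, 0.3008, 0.1875]
tcp_rot: [-0.21, 3.132, 0.001]
force: [0.4, -0.4, -4.2]
finger_gap: 0.0084
```

servo_tool([
  [0,0,0,0,0,0,-1],
  [0,0,0,0,0,0,-1],
])

```text
clock: 15.8
eef_pos: [0.5914, 0.3006, 0.1855]
tcp_rot: [0.198, -3.135, 0.0]
force: [0.4, -0.2, -4.2]
finger_gap: 0.0081
```

servo_tool([
  [0,0,0,3,0,0,-1],
  [0,0,0,3,-1.9,0,-1],
  [0,0,0,1.59,-3.8,0,-1],
  [0,0,0,0,-3.8,0,-1],
  [0,0,0,0,-3.8,0,-1],
])

```text
clock: 16.3
eef_pos: [0.5326, 0.158, 0.1854]
tcp_rot: [0.2, -3.135, 0.0]
force: [0.0, -1.1, -3.6]
finger_gap: 0.0081
```

servo_tool([
  [0,0,0,0,-3.8,0,-1],
  [0,0,0,0,-3.8,0,-1],
  [0,0,0,0,-2.5,0,-1],
  [0,0,0,0,-1.33,0,-1],
  [0,0,0,0,0,0,-1],
])

```text
clock: 16.8
eef_pos: [0.5484, 0.0444, 0.1854]
tcp_rot: [0.196, -3.135, 0.0]
force: [-0.4, 1.1, -3.8]
finger_gap: 0.0084
```

servo_tool([
  [0,0,0,0,0,1,-1],
  [0,0,0,0,0,2,-1],
  [0,0,0,0,0,2,-1],
  [0,0,0,0,0,0.6,-1],
  [0,0,0,0,0,0,-1],
])

```text
clock: 17.3
eef_pos: [0.5465, 0.0469, 0.1276]
tcp_rot: [0.204, -3.131, -0.001]
force: [-0.4, -0.9, -3.6]
finger_gap: 0.0084
```

```bash
sed -i 's/WC=np.array.*;WY/WC=np.array([.540,-.0163]);WY/; s/p\[2\]-.003,/p[2]-.0085,/' h.py; python3 -c "
from h import *
s=r.observe();p=s['eef_pos'];print('well frame mm',R2(WY).T@(p[:2]-WC)*1e3)
look('red','pics/c5.png')"
```

```text
well frame mm [14.57015356 61.81203855]
tcp [0.5465 0.0469 0.1276] yaw 187.4508748712617 F [-0.4 -0.9 -3.6]
crop origin 205 133
```

View pics/c5.png

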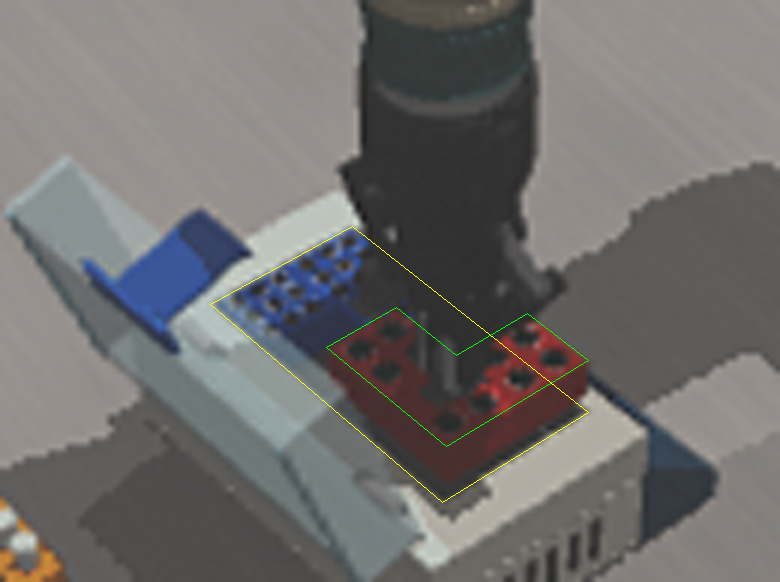

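servo_tool([
  [0,0,0,0,0,0,-1],
  [0,0,0,0,0,0,-1],
])

```text
clock: 17.55
eef_pos: [0.5493, 0.0459, 0.1305]
tcp_rot: [-0.202, 3.133, -0.0]
force: [-1.0, -0.4, -3.2]
finger_gap: 0.0085
```

servo_tool([
  [0,0,0,0,0,0.4,-1],
  [0,0,0,0,0,0.4,-1],
  [0,0,0,0,0,0.2,-1],
  [0,0,0,0,0,0,-1],
])

```text
clock: 17.95
eef_pos: [0.5477, 0.0457, 0.1187]
tcp_rot: [0.202, -3.134, -0.0]
force: [-0.3, -0.1, -4.9]
finger_gap: 0.0087
```

servo_tool([
  [0,0,0,0,0,0.2,-1],
  [0,0,0,0,0,0.2,-1],
  [0,0,0,0,0,0,-1],
])

```text
clock: 18.25
eef_pos: [0.548, 0.0457, 0.115]
tcp_rot: [0.202, -3.134, -0.0]
force: [0.3, 0.0, -3.7]
finger_gap: 0.0083
```

Free so far, already 6 mm into the well. Continue.

servo_tool([
  [0,0,0,0,0,0.3,-1],
  [0,0,0,0,0,0.3,-1],
  [0,0,0,0,0,0,-1],
])

```text
clock: 18.55
eef_pos: [0.5477, 0.0457, 0.1087]
tcp_rot: [0.202, -3.134, -0.0]
force: [-0.2, -0.4, -4.1]
finger_gap: 0.0086
```

servo_tool([
  [0,0,0,0,0,0.3,-1],
  [0,0,0,0,0,0.3,-1],
  [0,0,0,0,0,0.3,-1],
  [0,0,0,0,0,0,-1],
])

```text
clock: 18.95
eef_pos: [0.5477, 0.0457, 0.0997]
tcp_rot: [0.202, -3.134, -0.0]
force: [-0.4, -0.6, -3.3]
finger_gap: 0.0083
```

servo_tool([
  [0,0,0,0,0,0.3,-1],
  [0,0,0,0,0,0.2,-1],
  [0,0,0,0,0,0.1,-1],
  [0,0,0,0,0,0,-1],
])

```text
clock: 19.35
eef_pos: [0.5481, 0.0457, 0.0941]
tcp_rot: [0.202, -3.135, -0.0]
force: [0.6, 0.1, -2.8]
finger_gap: 0.0082
```

servo_tool([
  [0,0,0,0,0,0.15,-1],
  [0,0,0,0,0,0,-0.45],
  [0,0,0,0,0,0,-0.45],
  [0,0,0,0,0,0,-0.45],
  [0,0,0,0,0,-0.5,-0.45],
])

```text
clock: 19.85
eef_pos: [0.5479, 0.0457, 0.0976]
tcp_rot: [0.202, -3.134, -0.0]
force: [-0.7, -0.5, -0.2]
finger_gap: 0.0238
```

servo_tool([
  [0,0,0,0,0,-1.5,-0.45],
  [0,0,0,0,0,-2.5,-0.45],
  [0,0,0,0,0,-3,-0.45],
  [0,0,0,1.3,2.1,0,-0.1],
  [0,0,0,2,3.4,0,-0.1],
])

```text
clock: 20.35
eef_pos: [0.5111, 0.0956, 0.1701]
tcp_rot: [-0.197, 3.13, -0.0]
force: [0.1, 0.9, -0.3]
finger_gap: 0.0387
```

servo_tool([
  [0,0,0,2,3.4,0,-0.1],
  [0,0,0,2,3.4,0,-0.1],
  [0,0,0,2,3.4,0,-0.1],
  [0,0,0,2,3.4,0,-0.1],
  [0,0,0,2.09,3.2,0,-0.1],
])

```text
clock: 20.85
eef_pos: [0.3861, 0.251, 0.1685]
tcp_rot: [-0.202, 3.134, 0.001]
force: [0.5, -0.2, -0.4]
finger_gap: 0.0385
```

servo_tool([
  [0,0,0.147,0,0,1.5,-0.1],
  [0,0,0.147,0,0,1.5,-0.1],
  [0,0,0.148,0,0,1.5,-0.1],
  [0,0,0,0,0,0,-0.1],
  [0,0,0,0,0,0,-0.1],
])

```text
clock: 21.35
eef_pos: [0.3869, 0.2497, 0.1231]
tcp_rot: [-0.485, -3.104, 0.0]
force: [-0.2, -0.1, 0.4]
finger_gap: 0.0379
```

servo_tool([
  [0,0,0,0,0,0,-0.1],
  [0,0,0,0,0,0,-0.1],
])

```text
clock: 21.55
eef_pos: [0.3877, 0.25, 0.1238]
tcp_rot: [0.488, 3.102, 0.002]
force: [-0.3, 0.5, 0.6]
finger_gap: 0.0384
```

servo_tool([
  [0,0,0,0,0,2,-0.1],
  [0,0,0,0,0,2.2,-0.1],
  [0,0,0,0,0,2.2,-0.1],
  [0,0,0,0,0,1.7,-0.1],
  [0,0,0,0,0,0.7,-0.1],
])

```text
clock: 22.05
eef_pos: [0.3861, 0.2492, 0.0338]
tcp_rot: [-0.489, -3.102, 0.002]
force: [0.3, -0.2, -0.2]
finger_gap: 0.038
```

servo_tool([
  [0,0,0,0,0,0,-0.1],
  [0,0,0,0,0,0,-1],
  [0,0,0,0,0,0,-1],
  [0,0,0,0,0,0,-1],
  [0,0,0,0,0,0,-1],
])

```text
clock: 22.55
eef_pos: [0.3881, 0.2502, 0.0361]
tcp_rot: [0.49, 3.101, 0.002]
force: [-0.1, -0.5, 5.4]
finger_gap: 0.0086
```

servo_tool([
  [0,0,0,0,0,0,-1],
  [0,0,0,0,0,0,-1],
])

```text
clock: 22.75
eef_pos: [0.3881, 0.2502, 0.0361]
tcp_rot: [0.49, 3.101, 0.002]
force: [-0.6, -0.5, 5.7]
finger_gap: 0.0085
```

servo_tool([
  [0,0,0,0,0,-0.5,-1],
  [0,0,0,0,0,-1,-1],
  [0,0,0,0,0,-1.5,-1],
  [0,0,0,0,0,-2.5,-1],
  [0,0,0,0,0,-2.5,-1],
])

```text
clock: 23.25
eef_pos: [0.3859, 0.2493, 0.1156]
tcp_rot: [-0.49, -3.102, 0.001]
force: [0.2, 0.6, -1.7]
finger_gap: 0.0085
```

servo_tool([
  [0,0,-0.147,0,0,-2.5,-1],
  [0,0,-0.147,0,0,-2.5,-1],
  [0,0,-0.148,0,0,-2,-1],
  [0,0,0,0,0,0,-1],
  [0,0,0,0,0,0,-1],
])

```text
clock: 23.75
eef_pos: [0.3867, 0.2497, 0.1848]
tcp_rot: [-0.197, 3.135, 0.0]
force: [-0.4, -0.6, -1.3]
finger_gap: 0.0081
```

servo_tool([
  [0,0,0,0,0,0,-1],
  [0,0,0,0,0,0,-1],
])

```text
clock: 23.95
eef_pos: [0.3856, 0.2492, 0.1833]
tcp_rot: [0.2, -3.132, 0.002]
force: [-0.2, -0.1, -0.1]
finger_gap: 0.0087
```

servo_tool([
  [0,0,0,-0.7,-1.53,0,-1],
  [0,0,0,-1.4,-3.06,0,-1],
  [0,0,0,-1.4,-3.06,0,-1],
  [0,0,0,-1.4,-3.06,0,-1],
  [0,0,0,-1.4,-3.06,0,-1],
])

```text
clock: 24.45
eef_pos: [0.4668, 0.12, 0.1837]
tcp_rot: [0.201, -3.133, 0.0]
force: [0.3, 0.5, -0.8]
finger_gap: 0.0087
```

servo_tool([
  [0,0,0,-1.4,-3.06,0,-1],
  [0,0,0,-1.4,-3.06,0,-1],
  [0,0,0,-1.4,-3.06,0,-1],
  [0,0,0,-1.4,-3.06,0,-1],
  [0,0,0,-1.4,-3.06,0,-1],
])

```text
clock: 24.95
eef_pos: [0.5558, -0.0227, 0.1834]
tcp_rot: [0.2, -3.133, -0.001]
force: [0.7, 0.2, -0.9]
finger_gap: 0.0084
```

servo_tool([
  [0,0,0,-0.76,-1.56,0,-1],
  [0,0,0,0,0,1,-1],
  [0,0,0,0,0,2,-1],
  [0,0,0,0,0,2,-1],
  [0,0,0,0,0,0.5,-1],
])

```text
clock: 25.45
eef_pos: [0.5619, -0.0343, 0.1261]
tcp_rot: [0.203, -3.128, -0.004]
force: [-1.0, 0.2, -1.9]
finger_gap: 0.0085
```

servo_tool([
  [0,0,0,0,0,0,-1],
  [0,0,0,0,0,0,-1],
  [0,0,0,0,0,0,-1],
  [0,0,0,0,0,0,-1],
])

```text
clock: 25.85
eef_pos: [0.5664, -0.036, 0.1309]
tcp_rot: [-0.202, 3.133, -0.001]
force: [-0.6, 0.2, -0.8]
finger_gap: 0.0083
```

```bash
python3 -c "
from h import *
s=r.observe();p=s['eef_pos'];print('well frame mm',R2(WY).T@(p[:2]-WC)*1e3)
look('sil','pics/c6.png')"
```

```text
well frame mm [ 23.64100097 -22.9105822 ]
tcp [ 0.5664 -0.036   0.1309] yaw 187.3850336126823 F [-0.6  0.2 -0.8]
crop origin 205 133
```

View pics/c6.png

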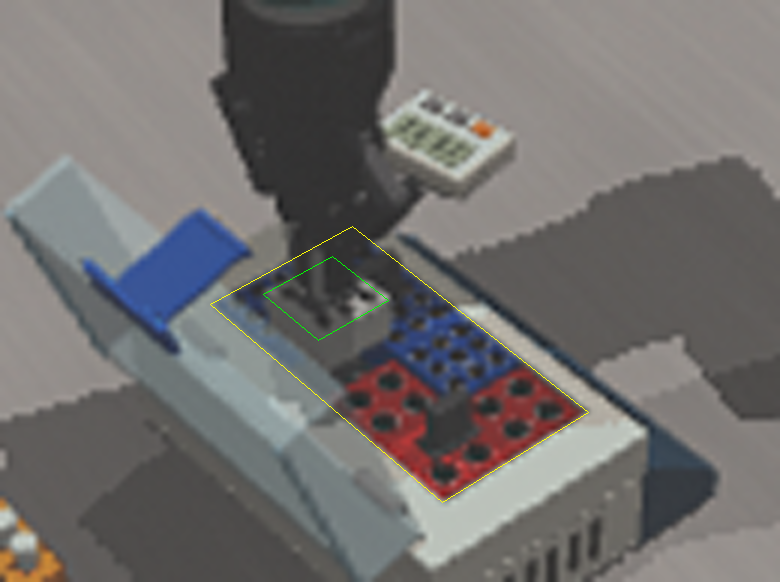

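servo_tool([
  [0,0,0,0.08,0,0.4,-1],
  [0,0,0,0,0,0.4,-1],
  [0,0,0,0,0,0.2,-1],
  [0,0,0,0,0,0,-1],
])

```text
clock: 26.3
eef_pos: [0.5642, -0.0361, 0.1191]
tcp_rot: [0.202, -3.134, -0.001]
force: [-0.2, -0.1, -0.8]
finger_gap: 0.0086
```

servo_tool([
  [0,0,0,0,0,0.2,-1],
  [0,0,0,0,0,0.2,-1],
  [0,0,0,0,0,0,-1],
])

```text
clock: 26.6
eef_pos: [0.5645, -0.0361, 0.1155]
tcp_rot: [0.202, -3.134, -0.0]
force: [0.1, 0.2, -1.7]
finger_gap: 0.0087
```

servo_tool([
  [0,0,0,0,0,0.3,-1],
  [0,0,0,0,0,0.3,-1],
  [0,0,0,0,0,0,-1],
])

```text
clock: 26.9
eef_pos: [0.5643, -0.0361, 0.1092]
tcp_rot: [0.202, -3.134, -0.0]
force: [-1.0, 0.8, -2.2]
finger_gap: 0.0089
```

servo_tool([
  [0,0,0,0,0,0.3,-1],
  [0,0,0,0,0,0.3,-1],
  [0,0,0,0,0,0.3,-1],
  [0,0,0,0,0,0,-1],
])

```text
clock: 27.3
eef_pos: [0.5643, -0.036, 0.1002]
tcp_rot: [0.202, -3.134, -0.0]
force: [-1.1, -0.5, -0.9]
finger_gap: 0.0088
```

servo_tool([
  [0,0,0,0,0,0.3,-1],
  [0,0,0,0,0,0.2,-1],
  [0,0,0,0,0,0.2,-1],
  [0,0,0,0,0,0,-1],
])

```text
clock: 27.7
eef_pos: [0.5645, -0.0361, 0.0934]
tcp_rot: [0.202, -3.134, -0.0]
force: [-0.3, 0.1, -2.0]
finger_gap: 0.0084
```

servo_tool([
  [0,0,0,0,0,0.15,-1],
  [0,0,0,0,0,0,-0.45],
  [0,0,0,0,0,0,-0.45],
  [0,0,0,0,0,0,-0.45],
  [0,0,0,0,0,-0.5,-0.45],
])

```text
clock: 28.2
eef_pos: [0.5642, -0.036, 0.0968]
tcp_rot: [0.202, -3.134, -0.001]
force: [-0.6, 0.0, 0.2]
finger_gap: 0.0237
```

servo_tool([
  [0,0,0,0,0,-2,-0.45],
  [0,0,0,0,0,-4,-0.45],
  [0,0,0,0,0,-4,-0.45],
  [0,0,0,0,0,-4,-1],
  [0,0,0,0,2.3,-3,-1],
])

```text
clock: 28.7
eef_pos: [0.5632, -0.0149, 0.2707]
tcp_rot: [-0.197, 3.131, -0.003]
force: [0.6, 0.1, -1.3]
finger_gap: 0.0002
```

servo_tool([
  [0,0,0,0,0,0,-1],
  [0,0,0,0,0,0,-1],
  [0,0,0,0,0,0,-1],
])

```text
clock: 29.0
eef_pos: [0.561, -0.0134, 0.266]
tcp_rot: [0.202, -3.133, -0.0]
force: [-0.4, -0.0, -0.4]
finger_gap: 0.0002
```

```bash
python3 - <<'E'
from h import *
H=np.array([68,88.])
def pt(th,s,n=38,y=0):
    e=np.array([-np.cos(th),np.sin(th)]);nn=np.array([np.sin(th),np.cos(th)]);q=H+s*e+n*nn
    return np.r_[WC+R2(WY)@np.array([q[0],y])/1e3,q[1]/1e3]
for th in np.arange(1.78,2.08,.04):
    print(round(th,2),"scene",[proj("scene",pt(th,145,38,y))[0].round(1).tolist() for y in(30,-30)],"top",[proj("top",pt(th,145,38,y))[0].round(1).tolist() for y in(30,-30)])
look(None,"pics/c7.png")
s=r.observe();p=s['eef_pos'];print('well frame mm',R2(WY).T@(p[:2]-WC)*1e3)
E
```

```text
1.78 scene [[235.5, 182.6], [222.0, 171.0]] top [[284.6, 156.8], [309.9, 154.0]]
1.82 scene [[233.9, 184.3], [220.4, 172.7]] top [[284.3, 155.0], [309.5, 152.2]]
1.86 scene [[232.4, 186.1], [218.9, 174.4]] top [[284.0, 153.3], [309.2, 150.5]]
1.9 scene [[230.8, 187.9], [217.5, 176.1]] top [[283.7, 151.6], [308.8, 148.8]]
1.94 scene [[229.4, 189.8], [216.1, 177.9]] top [[283.4, 150.1], [308.4, 147.3]]
1.98 scene [[228.0, 191.6], [214.7, 179.8]] top [[283.2, 148.6], [308.1, 145.8]]
2.02 scene [[226.6, 193.5], [213.4, 181.6]] top [[282.9, 147.3], [307.8, 144.5]]
2.06 scene [[225.3, 195.5], [212.2, 183.5]] top [[282.7, 146.0], [307.4, 143.2]]
tcp [ 0.561  -0.0134  0.266 ] yaw 187.37352492890292 F [-0.4 -0.  -0.4]
crop origin 205 133
well frame mm [20.95399992  0.12140405]
```

View pics/c7.png

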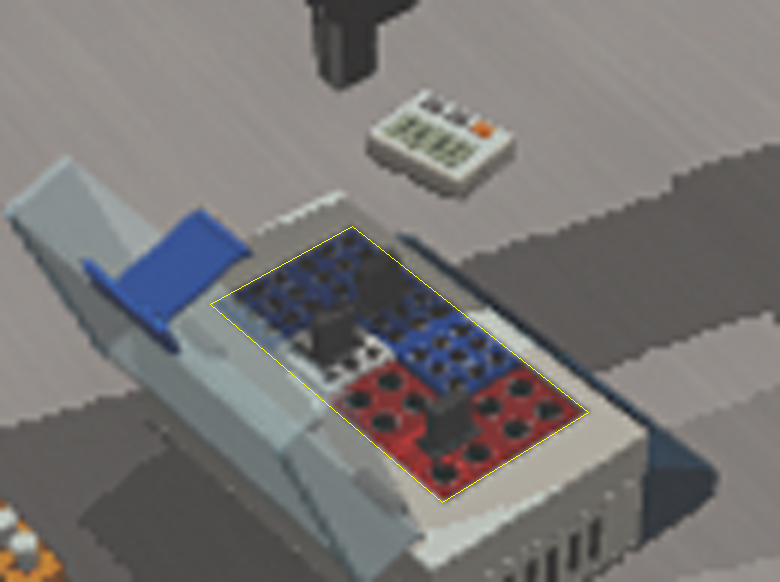

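```bash
python3 - <<'E'
import numpy as np
H=np.array([68,88.])
def C(th):
    s=132+10*np.clip((1.0-th)/.7,0,1);e=np.array([-np.cos(th),np.sin(th)]);n=np.array([np.sin(th),np.cos(th)]);return H+s*e+38*n+[11,0]
p=None
for th in np.arange(1.9,-.01,-.1):
    q=C(th)
    if p is not None: print(round(th,1),q.round(1),"tx",round(-(q-p)[0]/10,2),"tz",round(-(q-p)[1]/10,2))
    else: print(q)
    p=q
E
```

```text
[157.63362616 200.62660803]
1.8 [146.  207.9] tx 1.16 tz -0.73
1.7 [133.7 214. ] tx 1.23 tz -0.61
1.6 [120.8 218.8] tx 1.29 tz -0.48
1.5 [107.6 222.4] tx 1.33 tz -0.35
1.4 [ 94.  224.5] tx 1.36 tz -0.22
1.3 [ 80.3 225.4] tx 1.37 tz -0.08
1.2 [ 66.6 224.8] tx 1.37 tz 0.06
1.1 [ 53.  222.9] tx 1.36 tz 0.19
1.0 [ 39.7 219.6] tx 1.33 tz 0.33
0.9 [ 25.8 216.1] tx 1.38 tz 0.35
0.8 [ 12.3 211.2] tx 1.35 tz 0.49
0.7 [ -0.8 204.9] tx 1.31 tz 0.64
0.6 [-13.2 197.1] tx 1.24 tz 0.77
0.5 [-24.9 188.1] tx 1.17 tz 0.91
0.4 [-35.7 177.7] tx 1.08 tz 1.03
0.3 [-45.4 166.3] tx 0.98 tz 1.15
0.2 [-52.6 153.5] tx 0.72 tz 1.28
0.1 [-58.5 140. ] tx 0.59 tz 1.35
-0.0 [-63. 126.] tx 0.45 tz 1.4
```

servo_tool([
  [0,0,0,-2,0,0,-1],
  [0,0,0,-3.6,0,0,-1],
  [0,0,0,-3.6,0,0,-1],
  [0,0,0,-3.6,0,0,-1],
  [0,0,0,-3.6,0,0,-1],
])

```text
clock: 29.55
eef_pos: [0.7249, 0.0074, 0.2649]
tcp_rot: [0.201, -3.131, -0.001]
force: [0.3, -0.3, 0.7]
finger_gap: 0.0001
```

servo_tool([
  [0,0,0,0,0,1,-1],
  [0,0,0,0,0,2.5,-1],
  [0,0,0,0,0,2.5,-1],
  [0,0,0,0,0,0.6,-1],
  [0,0,0,0,0,0,-1],
])

```text
clock: 30.05
eef_pos: [0.7222, 0.0075, 0.1984]
tcp_rot: [0.201, -3.129, -0.001]
force: [0.6, -0.3, 0.7]
finger_gap: 0.0002
```

servo_tool([
  [0,0,0,1.3,0,-0.2,-1],
  [0,0,0,1.3,0,0,-1],
  [0,0,0,1.16,0,-0.73,-1],
  [0,0,0,1.23,0,-0.61,-1],
  [0,0,0,1.29,0,-0.48,-1],
])

```text
clock: 30.55
eef_pos: [0.6624, -0.0006, 0.2235]
tcp_rot: [-0.202, 3.132, -0.001]
force: [1.4, -0.2, 0.1]
finger_gap: -0.0003
```

servo_tool([
  [0,0,0,1.33,0,-0.35,-1],
  [0,0,0,1.36,0,-0.22,-1],
  [0,0,0,1.37,0,-0.08,-1],
  [0,0,0,1.37,0,0.06,-1],
  [0,0,0,0,0,0,-1],
])

```text
clock: 31.05
eef_pos: [0.6057, -0.0075, 0.2277]
tcp_rot: [0.201, -3.133, -0.0]
force: [-0.1, -0.3, -0.4]
finger_gap: 0.0002
```

```bash
python3 - <<'E'
from h import *
look(None,"pics/c8.png")
s=r.observe();p=s['eef_pos'];print('well frame mm',R2(WY).T@(p[:2]-WC)*1e3)
E
```

```text
tcp [ 0.6057 -0.0075  0.2277] yaw 187.34918988699363 F [-0.1 -0.3 -0.4]
crop origin 205 133
well frame mm [67.10586547  0.36928438]
```

View pics/c8.png

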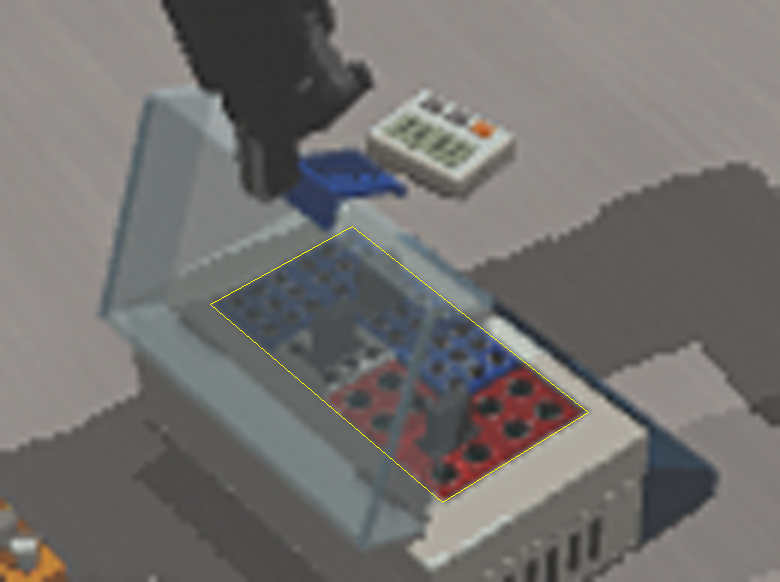

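The cover has followed to roughly 1.2 rad and the finger is just behind the roof next to the tab. Continue the arc.

servo_tool([
  [0,0,0,1.36,0,0.19,-1],
  [0,0,0,1.33,0,0.33,-1],
  [0,0,0,1.38,0,0.45,-1],
  [0,0,0,1.35,0,0.55,-1],
  [0,0,0,1.31,0,0.7,-1],
])

```text
clock: 31.6
eef_pos: [0.5416, -0.016, 0.2051]
tcp_rot: [-0.202, 3.135, -0.0]
force: [1.2, -0.7, 0.0]
finger_gap: -0.0004
```

servo_tool([
  [0,0,0,1.24,0,0.77,-1],
  [0,0,0,1.17,0,0.91,-1],
  [0,0,0,1.08,0,1.03,-1],
  [0,0,0,0.98,0,1.15,-1],
  [0,0,0,0,0,0,-1],
])

```text
clock: 32.1
eef_pos: [0.4943, -0.0213, 0.1644]
tcp_rot: [0.201, -3.129, -0.002]
force: [-0.1, -0.2, -0.2]
finger_gap: 0.0002
```

servo_tool([
  [0,0,0,0.72,0,1.28,-1],
  [0,0,0,0.59,0,1.1,-1],
  [0,0,0,0,0,0,-1],
])

```text
clock: 32.4
eef_pos: [0.4823, -0.0231, 0.1411]
tcp_rot: [0.202, -3.131, -0.002]
force: [0.4, -0.4, 0.8]
finger_gap: 0.0
```

servo_tool([
  [0,0,0,0.4,0,0.5,-1],
  [0,0,0,0,0,0.4,-1],
  [0,0,0,0,0,0.3,-1],
  [0,0,0,0,0,0,-1],
])

```text
clock: 32.8
eef_pos: [0.4801, -0.0239, 0.1307]
tcp_rot: [0.202, -3.135, -0.0]
force: [-0.3, 0.4, -0.1]
finger_gap: 0.0
```

servo_tool([
  [0,0,0,0,0,0.3,-1],
  [0,0,0,0,0,0.2,-1],
  [0,0,0,0,0,0,-1],
  [0,0,0,0,0,0,-1],
])

```text
clock: 33.2
eef_pos: [0.4806, -0.0239, 0.126]
tcp_rot: [-0.202, 3.135, -0.0]
force: [-1.6, -0.2, 2.9]
finger_gap: 0.0002
```

servo_tool([
  [0,0,0,0,0,0.2,-1],
  [0,0,0,0,0,0,-1],
  [0,0,0,0,0,0,-1],
])

```text
clock: 33.5
eef_pos: [0.4806, -0.0239, 0.1258]
tcp_rot: [-0.202, 3.134, -0.001]
force: [-5.6, 0.5, 14.4]
finger_gap: -0.0
```

servo_tool([
  [0,0,0,0,0,0.2,-1],
  [0,0,0,0,0,0,-1],
  [0,0,0,0,0,0,-1],
])

```text
clock: 33.8
eef_pos: [0.4807, -0.024, 0.1256]
tcp_rot: [-0.202, 3.134, -0.001]
force: [-9.9, 2.1, 26.3]
finger_gap: -0.0004
```

servo_tool([
  [0,0,0,0,0,0.2,-1],
  [0,0,0,0,0,0,-1],
  [0,0,0,0,0,0,-1],
])

```text
clock: 34.1
eef_pos: [0.4807, -0.024, 0.1254]
tcp_rot: [-0.202, 3.134, -0.001]
force: [-15.7, 1.3, 37.8]
finger_gap: -0.0002
```

servo_tool([
  [0,0,0,0,0,-0.6,-1],
  [0,0,0,0,0,-1,-1],
  [0,0,0,0,0,-3,-1],
  [0,0,0,2,0,-4,-1],
  [0,0,0,4,0,-4,-1],
])

```text
clock: 34.6
eef_pos: [0.4266, -0.0312, 0.2425]
tcp_rot: [-0.203, 3.134, -0.0]
force: [0.4, -0.1, -0.0]
finger_gap: -0.0004
```

servo_tool([
  [0,0,0,2,0,0,-1],
  [0,0,0,0,0,0,-1],
  [0,0,0,0,0,0,-1],
  [0,0,0,0,0,0,-1],
])

```text
clock: 35.0
eef_pos: [0.4059, -0.0335, 0.2403]
tcp_rot: [0.202, -3.134, -0.001]
force: [0.4, -0.3, 0.3]
finger_gap: 0.0003
```

```bash
python3 - <<'E'
from h import *
look(None,"pics/c9.png")
H=np.array([68,88.])
def pt(th,s,n=38,y=0):
    e=np.array([-np.cos(th),np.sin(th)]);nn=np.array([np.sin(th),np.cos(th)]);q=H+s*e+n*nn
    return np.r_[WC+R2(WY)@np.array([q[0],y])/1e3,q[1]/1e3]
im=cv2.imread("pics/c9.png")
for th,c in((0,(0,255,0)),(.1,(0,0,255))):
    q=[proj("scene",pt(th,s,38,y))[0] for s,y in((145,30),(145,-30),(127,-30),(127,30))]
    cv2.polylines(im,[np.round((np.array(q)-[205,133]+.5)*6-.5).astype(int)],True,c,1)
cv2.imwrite("pics/c9.png",im)
E
```

```text
tcp [ 0.4059 -0.0335  0.2403] yaw 187.3788837016864 F [ 0.4 -0.3  0.3]
crop origin 205 133
```

View pics/c9.png

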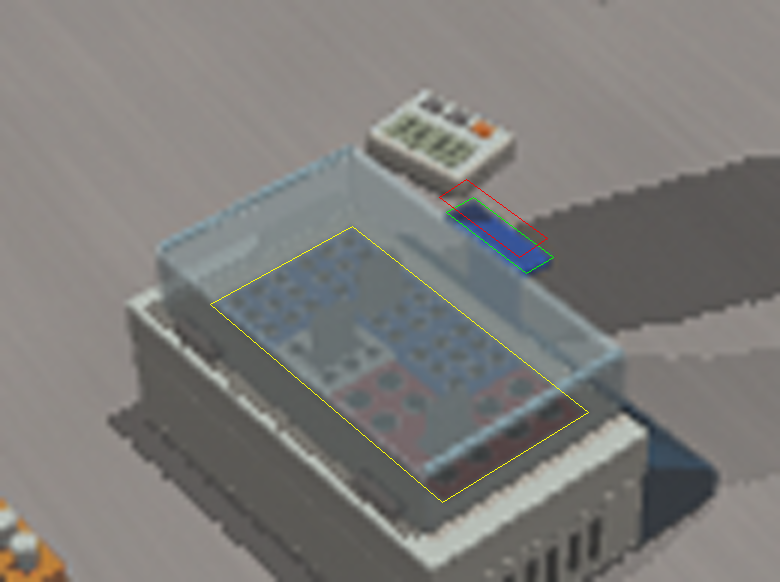

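The tab at about (500,235) coincides with the green outline predicted for a shut cover, and all three inserts show flush underneath. The robot is clear, so I am handing in.

```bash
python3 -c "
from workcell import workorder
print(workorder.finish_job())"
```

```text
the job is handed in; nothing more can be done
None
```

The job is done and handed in at about 35 s of the 72 s limit; the hand-in reports no verdict.

- **Inserts:** I lowered the long blue L, red elbow and silver block into the well in that order and set each on the floor before releasing it. The blue L first caught the back rim with about 11 N, so I shifted it 2 mm and it then went in freely. The last picture before closing shows all three flush with the rim.
- **Cover:** I swung it down from behind and pressed the tab. It came to a hard stop at a tool height of 125–126 mm, which is the shut roof level, and the last 6 mm of push raised the downward force to 38 N. I felt no separate click in the force readings. After I let go, the tab matched the outline computed for 0 rad rather than the one for 0.1 rad.
- **Other checks:**
  - The timer stands where it did, and I made no contact with the microplate or tube rack. I did not measure the positions of any of the three at the end.
  - The camera estimate of the well differed from what the arm felt by about 1.3 mm in y, and I corrected for this before placing the elbow and block.

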